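# Set out the blood-smear staining line

## Robot

A 6-joint arm with a two-finger parallel gripper is mounted at the origin on the work surface. World frame = base frame: x ahead of the robot, y to its left, z up, the work surface at z = 0. Lengths are in mm, angles in rad, forces in N, time in s.
With the tool pointing down it reaches from about 350 to 775 mm from the base axis. Payload 7.3 kg.
Tool frame: the origin (TCP) lies at the very end of the fingers, on their centre line; the grasp point (between the pads) lies 19 mm behind it; z points along the fingers, y is the line along which they close (so a half turn about z gives the same grasp; the last joint's range is limited). The gripper opens to 92 mm and grips with 3 to 60 N. Pads are 19 mm wide; open, the fingers measure 130 mm over their backs; the gripper's body (75 mm by 190 mm) begins 47 mm behind the grasp point.
Start: joints at [-1.305, 0.342, 1.524, -0, 1.275, -0.146], TCP at [210.16, -481.121, 226.741] pointing down, gripper open.
Joint ranges: [-2.53, 2.53], [-0.77, 2.02], [0.04, 2.7], [-1, 4.14], [0.28, 2.66], [-3.11, 3.11]. Speed limits (rad/s): [2.57, 2.57, 3.14, 3.14, 3.14, 3.14].

## Interface

Orientations are given as [roll, pitch, yaw] about the fixed x, y, z axes, in that order (R = Rz(yaw) Ry(pitch) Rx(roll)).
In Python, from plant import get_obs, vision, workorder gives the robot as it stands.
- The arm moves only by the shell command python3 -m pendant 'ROWS' [OPENING]. ROWS is a JSON object of lists of equal length, an entry for each row: "dp": the shift along the tool's x, y, z in m, a list of three; "rotation": the turn, a rotation vector about the tool's x, y, z in rad, a list of three. A call has 1 to 8 rows; each row is the pose to reach, as a shift and turn from the pose commanded when the call began, along the tool's axes at that moment; what a row does not reach only later rows make up. A row lasts 1/8 s, in which the tool goes at most 62.5 mm and 10.7 degrees, less where a joint would pass 70% of its speed; a pose out of reach is approached as far as the arm can. A call with a gripper value outside its range is refused whole. OPENING is the finger opening in m, from 0 to 0.0918, set as the call begins (- or left out, the last holds). The fingers move at their own pace and stop on an object; the grip force is fixed at half the most. Time passes only in rows, so rows that repeat a pose let the fingers close. It gives the time, the measured TCP pose, the force, the opening and the grip force at its end, in the units of the state.
- get_obs(): the state, without advancing time (a new reading comes with each control period).
- vision.capture(name): name is "side" or "top" or "wrist"; returns a dict with "pixels" (420x560x3 uint8, red, green, blue), "vfov" (degrees; the focal length in pixels is half the picture's height over the tangent of half this angle, whatever the lens; pixels are square), "cx", "cy" (the principal point, pixels), "pose" (4x4, takes a point from camera to world coordinates); the wrist camera has in their place "T_tool_cam" (4x4, takes a point from camera to tool coordinates, whose origin is the TCP and whose axes are the flange's). Camera axes: x right, y up, looking along -z (the intrinsics and any distortion apply to the point x, -y, -z); pixel columns grow to the right and rows downward; lengths in mm; the calibration is good to about 2 mm. A picture is of the moment at which its call begins: read the wrist's pose just before it. There is no depth.
- workorder.close_job(): hands the job in; it is judged then, once.
The state is a dict: "time": time; "joint_positions": joint angles; "dq": joint speeds; "tau": joint torques, N m; "tool_pos": TCP position; "tcp_rot": TCP orientation; "contact_force": force on the tool from outside, world axes, zero at the start; "moment": the same for the moment, N m; "grip_width": finger opening in mm; "finger_force": force on a finger pad.
Only numpy, scipy, OpenCV 4.12 (cv2) and the standard library are available. Lean on these libraries where they do the work, as an engineer would, in place of code of your own. Each camera call takes 0.05 s, during which the arm holds its last target. There are 200 camera calls.

## Task

Set out the staining line in the long four-bay steel tray so that slides will travel from the yellow smear tray at one end of it to the drying rack with black combs at the other: the green-capped fixative jar in the bay next to the smear tray, the red-capped jar beside it, then the blue-capped jar, and the black-capped rinse jar in the bay next to the drying rack. Lay the timer, display up, in the middle of the closed slide box's lid, out of the splashes. Keep the jars upright, and leave the amber oil bottle that stands among them where it is.

Things in the scene. Friction and masses are not known exactly. Their poses are not given: they have to be found in the camera images.
- jar_fix: Fixative jar: round staining jar with a green knurled screw cap and pale green body; 84 mm tall, foot 54 mm across and 5 mm thick, body 47 mm, cap 50 mm across from 62 to 84 mm up; about 0.16 kg. Loose. Origin: centre of the underside, z up.
- jar_red: Red stain jar: round staining jar with a red knurled screw cap and red body; 84 mm tall, foot 54 mm across and 5 mm thick, body 47 mm, cap 50 mm across from 62 to 84 mm up; about 0.16 kg. Loose. Origin: centre of the underside, z up.
- jar_blue: Blue stain jar: round staining jar with a blue knurled screw cap and dark blue body; 84 mm tall, foot 54 mm across and 5 mm thick, body 47 mm, cap 50 mm across from 62 to 84 mm up; about 0.16 kg. Loose. Origin: centre of the underside, z up.
- jar_rinse: Rinse jar: round staining jar with a black knurled screw cap and clear, almost white, body; 84 mm tall, foot 54 mm across and 5 mm thick, body 47 mm, cap 50 mm across from 62 to 84 mm up; about 0.16 kg. Loose. Origin: centre of the underside, z up.
- timer: Flat dark-grey bench timer, 46 mm (its x) by 64 mm (its y) by 20 mm high, lying flat with its pale display and three round buttons up; 0.07 kg. Loose. Origin: centre of the underside, z up.
- oil: Immersion-oil dropper bottle of amber glass with a paper label and a black cap, 32 mm across, 81 mm tall; loose, standing among the jars; not to be disturbed. Origin: centre of the underside.
- tray: Long steel staining tray, fixed: 92 mm (its x) by 304 mm (its y), floor 3 mm thick, rim 18 mm high and 3 mm thick. Three low cross ribs (6 mm wide, tops 12 mm up) part it into four bays in a row along its y, each 70 mm along y by 86 mm along x; bay centres at y = -114, -38, 38 and 114 mm, x = 0. Origin: centre of the underside, on the bench.
- smear_tray: Shallow yellow tray holding three glass slides with dark-red smears, 100 by 92 mm, 10 mm high, fixed; it lies at one end of the steel tray (either end), about 50 mm from centre to the tray's end. Origin: centre of the underside.
- dry_rack: Empty slide-drying rack: grey pan 100 by 92 mm with two black slotted combs, 38 mm high, fixed; it stands at the other end of the steel tray. Origin: centre of the underside.
- slide_box: Closed flat slide box, blue-grey with a small white label on the lid and a steel latch, 140 mm (its x) by 90 mm (its y) by 35 mm high, flat top, fixed; it lies on the left or right of the work area. Origin: centre of the underside, so the lid's top is 35 mm above it.
There are look-alikes about, which are no part of the job. Of the things shaped like the timer, the grey one is meant.

How it is judged:
By the outcome, as a careful person would: the job done as asked, in the order asked, and still so for the second after the job is handed in, with the robot touching nothing.
It also fails if it takes over 122 s, if anything falls off the work surface, if the arm or the gripper's body presses on something with over 40 N, if the wrist force passes 120 N, or if a joint passes its speed limit or range.

## Working session

There is one attempt and no reset: what is moved stays moved. The work goes in short steps, Python scripts to look and compute and a shell command to move; the robot and the scene stay as the last step left them, time stands still between calls to the robot, and variables do not carry over. Pictures are saved under pics/ and viewed, at most 14 in all, crops included, and the job is handed in when it is done.

```bash
ls; mkdir -p pics
python3 - <<'E'
from plant import get_obs, vision
import cv2
o=get_obs();print(o)
for n in("top","side"):
    c=vision.capture(n);print(n,c["vfov"],c["cx"],c["cy"],c["pose"],[k for k in c]);cv2.imwrite(f"pics/{n}0.png",c["pixels"][:,:,::-1])
    for k in c:
        if k not in("pixels","pose"):print(k,c[k])
E
```

```text
pics
{'time': 0.0, 'joint_positions': array([-1.30500046e+00,  3.42743471e-01,  1.52504309e+00,  2.17347692e-05,
        1.27540772e+00, -1.46019968e-01]), 'dq': array([ 0.00105171, -0.00083713, -0.00034397, -0.00161042, -0.00134597,
        0.00093058]), 'tau': array([ 1.27474144e-03, -4.31235838e+01, -2.44222194e+01,  7.17946119e-02,
        5.58925141e-02, -1.27024468e-04]), 'tool_pos': array([ 210.04883517, -480.68906673,  226.02510585]), 'tcp_rot': array([-3.14001109e+00, -2.53602063e-04,  4.11809294e-01]), 'contact_force': array([ 0.04961312,  0.55596347, -0.18801807]), 'moment': array([-0.03513   ,  0.00876088,  0.01050608]), 'finger_force': 0.0, 'grip_width': 92.07195113472034}
top 52.15107792026022 289.11056704009036 209.1496636915024 [[-2.83756625e-02  9.96207398e-01 -8.22535188e-02  4.33690620e+02]
 [-9.99251506e-01 -3.04339710e-02 -2.38789009e-02 -1.35241197e+00]
 [-2.62916390e-02  8.15143729e-02  9.96325327e-01  9.50767662e+02]
 [ 0.00000000e+00  0.00000000e+00  0.00000000e+00  1.00000000e+00]] ['pixels', 'vfov', 'cx', 'cy', 'pose']
vfov 52.15107792026022
cx 289.11056704009036
cy 209.1496636915024
side 47.70846663663204 276.1817183517912 213.56953569423965 [[-7.52806092e-01  4.30491849e-01 -4.97955576e-01 -6.50191705e+01]
 [-6.58128908e-01 -4.78207905e-01  5.81535502e-01  6.42789089e+02]
 [ 1.22200005e-02  7.65502428e-01  6.43316955e-01  7.64407459e+02]
 [ 0.00000000e+00  0.00000000e+00  0.00000000e+00  1.00000000e+00]] ['pixels', 'vfov', 'cx', 'cy', 'pose']
vfov 47.70846663663204
cx 276.1817183517912
cy 213.56953569423965
```

View pics/top0.png

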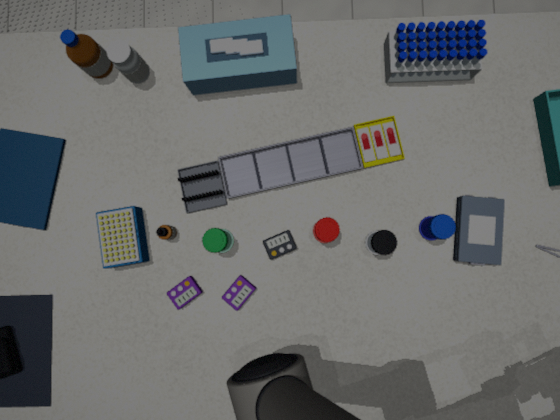

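View pics/side0.png

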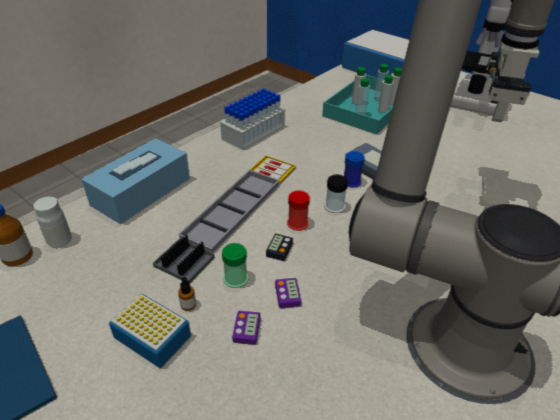

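The top view shows the yellow smear tray at (379,142), the dry rack at (203,187) and the steel tray between them. The caps are green (216,240), red (327,230), black (384,242) and blue (441,227). The oil bottle is at (166,232) and the slide box at (481,230). There are three timer shapes: (280,245) is dark grey, and (184,292) and (238,292) are purple. The grey one fits the description. I'll check it in an enlarged crop and measure.

```bash
cat > h.py <<'E'
import numpy as np, cv2
from plant import get_obs, vision
from scipy.spatial.transform import Rotation as R
def ray(c,uv,z,T=None):
    T=np.array(c["pose"]) if T is None else T
    f=210/np.tan(np.radians(c["vfov"])/2)
    uv=np.atleast_2d(uv).astype(float)
    d=np.c_[(uv[:,0]-c["cx"])/f,-(uv[:,1]-c["cy"])/f,-np.ones(len(uv))]@T[:3,:3].T
    return T[:3,3]+d*((z-T[2,3])/d[:,2])[:,None]
def blobs(m,lo=30):
    n,l,s,ce=cv2.connectedComponentsWithStats(m.astype(np.uint8))
    return [(s[i,4],ce[i],l==i) for i in range(1,n) if s[i,4]>lo]
def pts(mask): # pixel coordinates of mask
    y,x=np.nonzero(mask);return np.c_[x,y].astype(np.float32)
E
python3 - <<'E'
from h import *
c=vision.capture("top");p=c["pixels"];hsv=cv2.cvtColor(p,cv2.COLOR_RGB2HSV)
cv2.imwrite("pics/crop1.png",cv2.resize(p[110:320,160:520,::-1],(792,462),interpolation=cv2.INTER_CUBIC))
for n,(u,v) in dict(floor=(240,172),floor4=(342,150),bench=(260,220),rim=(290,190),rim2=(290,143),box=(465,240),label=(482,230),grn=(214,240),red=(326,230),blk=(384,242),blu=(441,227),timer=(270,245)).items():print(n,hsv[v,u],p[v,u])
H,S,V=[hsv[...,i].astype(int) for i in range(3)]
for n,m in dict(green=(abs(H-65)<20)&(S>120)&(V>60),red=((H<8)|(H>172))&(S>150)&(V>60),black=(V<45),blue=(abs(H-112)<12)&(S>170),yellow=(abs(H-28)<6)&(S>150),purple=(abs(H-138)<12)&(S>90)).items():
    for a,ce,_ in blobs(m,60):
        if 130<ce[0]<520 and 100<ce[1]<320:print(n,a,ce.round(1),ray(c,ce,84)[0].round(1))
E
```

```text
floor [117  18 127] [118 119 127]
floor4 [120  17 118] [110 110 118]
bench [ 23   8 132] [132 131 128]
rim [ 10   6 132] [132 130 129]
rim2 [114  29  44] [39 40 44]
box [105  52  89] [71 80 89]
label [  0   2 130] [130 129 129]
grn [ 69 179 104] [ 31 104  54]
red [  1 211 133] [133  27  23]
blk [135  26  20] [19 18 20]
blu [109 209 122] [ 22  60 122]
timer [ 45   4 125] [124 125 123]
green 453 [214.4 239.8] [447.6 172.5  84. ]
red 79 [390.6 135.4] [ 650.  -192.2   84. ]
red 76 [377.8 138.3] [ 644.8 -166.    84. ]
red 78 [365.2 141.2] [ 639.8 -140.    84. ]
red 491 [326.  229.7] [461.4 -53.7  84. ]
black 221 [198.6 176.5] [578.2 203.2  84. ]
black 203 [202.4 195.8] [538.  195.7  84. ]
black 273 [457.  228.7] [ 455.7 -315.1   84. ]
black 323 [141.8 234.1] [463.5 320.8  84. ]
black 76 [162.  231.5] [467.5 279.3  84. ]
black 495 [383.3 242.1] [ 433.3 -167.3   84. ]
blue 501 [138.7 236.9] [458.  327.1  84. ]
blue 716 [437.3 227. ] [ 460.4 -276.1   84. ]
yellow 507 [378.3 142. ] [ 637.2 -166.6   84. ]
purple 344 [184.2 290.7] [347.5 234.8  84. ]
purple 328 [237.9 291.2] [343.5 126.7  84. ]
```

View pics/crop1.png

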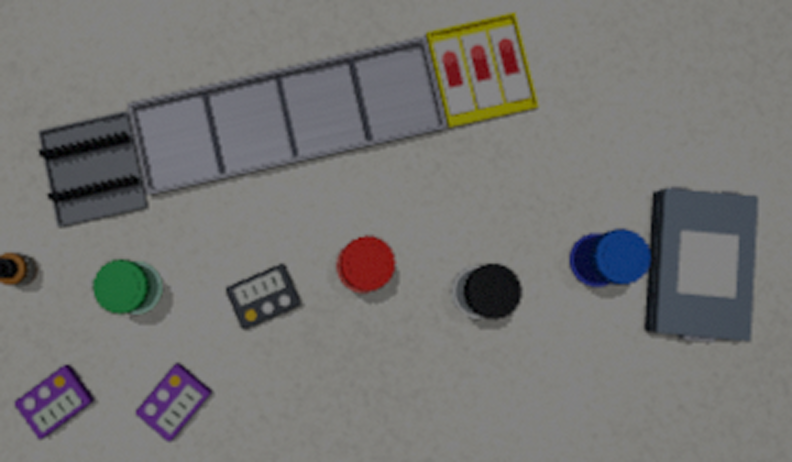

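The crop confirms the grey timer at (264,296), dark body with display and buttons up; the two purple ones at (55,402) and (174,402) are the look-alikes. Now I'll measure each item with a size check.

Run:
```python
from h import *
c=vision.capture("top");p=c["pixels"];hsv=cv2.cvtColor(p,cv2.COLOR_RGB2HSV)
H,S,V=[hsv[...,i].astype(int) for i in range(3)]
Y,X=np.mgrid[:420,:560]
def win(a,b,d,e):return (X>a)&(X<b)&(Y>d)&(Y<e)
for n,m in dict(fix=(abs(H-68)<15)&(S>140)&win(195,240,220,265),red=((H<8)|(H>172))&(S>150)&win(305,350,205,255),rinse=(V<48)&win(365,400,225,260),blue=(abs(H-109)<6)&(S>150)&(V>85)&win(410,456,205,250)).items():
    b=max(blobs(m),key=lambda b:b[0])
    q=ray(c,pts(b[2]),84)[:,:2].astype(np.float32)
    print(n,b[0],b[1].round(1),'c',q.mean(0).round(1),[np.round(t,1) for t in cv2.minEnclosingCircle(q)])
fl=(H>108)&(H<128)&(S>9)&(V>95)&win(215,365,120,200)
fl=cv2.morphologyEx(fl.astype(np.uint8),cv2.MORPH_OPEN,np.ones((3,3)))
cs=[]
for a,ce,m in sorted(blobs(fl,200),key=lambda b:b[1][0]):
    r=cv2.minAreaRect(ray(c,pts(m),7)[:,:2].astype(np.float32));cs.append(r[0]);print('floor',a,ce.round(1),np.round(r[0],1),np.round(r[1],1),round(r[2],1))
cs=np.array(cs);print(np.diff(cs,axis=0).round(1))
for n,m,z,op in(('box',((abs(H-107)<8)&(S>30)&(V>60)|(S<20)&(V>90)&win(465,497,210,248))&win(452,506,192,268),35,3),('timer',(V<75)&win(258,302,225,265),20,0)):
    if n=='timer': m=cv2.morphologyEx(m.astype(np.uint8),cv2.MORPH_CLOSE,np.ones((5,5)))>0
    else: m=cv2.morphologyEx(m.astype(np.uint8),cv2.MORPH_OPEN,np.ones((5,5)))>0
    b=max(blobs(m),key=lambda b:b[0]);r=cv2.minAreaRect(ray(c,pts(b[2]),z)[:,:2].astype(np.float32));print(n,b[0],np.round(r[0],1),np.round(r[1],1),round(r[2],1))
o=get_obs();print(o['tool_pos'],o['tcp_rot'],o['time'])
```

```text
fix 471 [214.9 239.9] c [447.5 171.5] [array([447.6, 171.3]), np.float64(25.4)]
red 491 [326.  229.7] c [461.5 -53.8] [array([462.2, -53.6]), np.float64(25.8)]
rinse 498 [383.3 242. ] c [ 433.5 -167.3] [array([ 433.2, -167.3]), np.float64(25.5)]
blue 467 [442.6 226.3] c [ 461.5 -286.8] [array([ 461., -287.]), np.float64(24.7)]
floor 1161 [240.7 175.3] [590.8 127.3] [86.1 67.9] 11.2
floor 1177 [273.8 168. ] [605.   53.5] [86.1 69.8] 10.8
floor 1163 [306.8 160.8] [618.7 -21.3] [85.8 70. ] 9.2
floor 1124 [340.2 153.2] [633.5 -95.8] [84.7 67.1] 11.3
[[ 14.2 -73.8]
 [ 13.7 -74.8]
 [ 14.8 -74.5]]
box 2743 [ 453.5 -382.5] [ 87.9 139.3] 83.3
timer 455 [434.5  44. ] [45.9 63.3] 21.5
[ 210.10129148 -480.8617257   226.30429086] [-3.14066967e+00 -1.30459206e-04  4.11816668e-01] 0.2
```

Everything matches the given sizes: the bays are 76 mm apart, the lid is 139×88 and the timer is 46×63. With a tool yaw of 1.76 rad the fingers close across the tray, which suits all the jars. The timer goes last, once the red jar is out of the gripper's way.

```bash
cat > go.py <<'E'
import sys
from h import *
o=get_obs();x,y,z,w=map(float,sys.argv[1:5]);M=R.from_euler('xyz',o['tcp_rot'])
print('at',o['tool_pos'].round(1),o['tcp_rot'].round(3),'t',o['time'],'F',o['contact_force'].round(1))
print('dp',(M.inv().apply(np.array([x,y,z])-o['tool_pos'])/1000).round(4),'rot',(M.inv()*R.from_euler('xyz',[np.pi,0,w])).as_rotvec().round(3))
E
python3 go.py 461.5 -287 160 1.76
```

```text
at [ 210.1 -480.9  226.3] [-3.141 -0.     0.412] t 0.2 F [0.9 0.2 1.1]
dp [ 0.308  -0.077   0.0664] rot [-1.000e-03 -1.000e-03 -1.348e+00]
```

```bash
python3 -m pendant '{"dp":[[0.04,-0.01,0.008],[0.08,-0.02,0.016],[0.12,-0.03,0.025],[0.16,-0.04,0.034],[0.2,-0.05,0.042],[0.24,-0.06,0.05],[0.28,-0.07,0.058],[0.308,-0.077,0.0664]],"rotation":[[0,0,-0.17],[0,0,-0.34],[0,0,-0.51],[0,0,-0.68],[0,0,-0.85],[0,0,-1.02],[0,0,-1.19],[0,0,-1.348]]}' 0.0918; python3 go.py 461.5 -287 160 1.76
```

```text
time: 1.2
tool_pos: [462.8, -285.9, 159.9]
tcp_rot: [3.142, -0.0, 1.766]
contact_force: [0.3, -0.8, 0.4]
grip_width: 91.8
finger_force: 0.0
at [ 462.8 -285.9  159.9] [ 3.142 -0.     1.766] t 1.2 F [ 0.3 -0.8  0.4]
dp [-0.0008 -0.0015 -0.0001] rot [ 0.    -0.     0.006]
```

```bash
python3 -m pendant '{"dp":[[-0.001,-0.001,0.03],[-0.001,-0.001,0.06],[-0.001,-0.001,0.09],[-0.001,-0.001,0.106],[-0.001,-0.001,0.106]],"rotation":[[0,0,0],[0,0,0],[0,0,0],[0,0,0],[0,0,0]]}'; python3 -m pendant '{"dp":[[0,0,0],[0,0,0],[0,0,0],[0,0,0],[0,0,0],[0,0,0]],"rotation":[[0,0,0],[0,0,0],[0,0,0],[0,0,0],[0,0,0],[0,0,0]]}' 0.03
```

```text
time: 1.82
tool_pos: [460.3, -288.1, 53.5]
tcp_rot: [-3.14, -0.002, 1.76]
contact_force: [-0.5, 0.4, -0.0]
grip_width: 91.9
finger_force: 0.0
time: 2.58
tool_pos: [461.0, -288.6, 54.5]
tcp_rot: [3.141, 0.001, 1.76]
contact_force: [0.8, 0.2, 1.9]
grip_width: 49.1
finger_force: 30.0
```

```bash
python3 -m pendant '{"dp":[[0,0,-0.015],[0,0,-0.04],[0,0,-0.065],[0,0,-0.085],[0,0,-0.1],[0,0,-0.105],[0,0,-0.105]],"rotation":[[0,0,0],[0,0,0],[0,0,0],[0,0,0],[0,0,0],[0,0,0],[0,0,0]]}'; python3 go.py 605 53.5 159 1.76
```

```text
time: 3.45
tool_pos: [460.7, -288.4, 159.2]
tcp_rot: [-3.141, -0.0, 1.76]
contact_force: [-0.2, -0.1, -1.8]
grip_width: 49.2
finger_force: 30.0
at [ 460.7 -288.4  159.2] [-3.141 -0.     1.76 ] t 3.45 F [-0.2 -0.1 -1.8]
dp [3.087e-01 2.060e-01 2.000e-04] rot [-0. -0. -0.]
```

```bash
python3 -m pendant '{"dp":[[0.02,0.013,0],[0.06,0.04,0],[0.11,0.073,0],[0.16,0.107,0],[0.21,0.14,0],[0.26,0.173,0],[0.295,0.197,0],[0.309,0.206,0]],"rotation":[[0,0,0],[0,0,0],[0,0,0],[0,0,0],[0,0,0],[0,0,0],[0,0,0],[0,0,0]]}'; python3 -m pendant '{"dp":[[0,0,0],[0,0,0]],"rotation":[[0,0,0],[0,0,0]]}';python3 go.py 605 53.5 58 1.76
```

```text
time: 4.45
tool_pos: [605.0, 56.1, 158.0]
tcp_rot: [-3.14, -0.0, 1.763]
contact_force: [0.4, -1.2, -1.6]
grip_width: 49.2
finger_force: 30.0
time: 4.7
tool_pos: [604.6, 52.3, 159.0]
tcp_rot: [-3.14, 0.0, 1.759]
contact_force: [-1.2, 0.1, -1.1]
grip_width: 49.5
finger_force: 30.0
at [604.6  52.3 159. ] [-3.14   0.     1.759] t 4.7 F [-1.2  0.1 -1.1]
dp [0.0012 0.0008 0.101 ] rot [-0.001  0.    -0.001]
```

```bash
python3 -m pendant '{"dp":[[0,0,0.025],[0,0,0.05],[0,0,0.075],[0,0,0.09],[0,0,0.097],[0,0,0.1],[0,0,0.101],[0,0,0.101]],"rotation":[[0,0,0],[0,0,0],[0,0,0],[0,0,0],[0,0,0],[0,0,0],[0,0,0],[0,0,0]]}'
```

```text
time: 5.7
tool_pos: [605.4, 53.8, 58.9]
tcp_rot: [3.141, 0.0, 1.76]
contact_force: [-0.1, 0.3, -1.7]
grip_width: 49.3
finger_force: 30.0
```

```bash
python3 -m pendant '{"dp":[[0,0,0.001],[0,0,0.001]],"rotation":[[0,0,0],[0,0,0]]}'
python3 - <<'E'
from h import *
c=vision.capture("wrist");cv2.imwrite("pics/w1.png",c["pixels"][:,:,::-1])
E
```

```text
time: 5.95
tool_pos: [605.3, 53.8, 57.6]
tcp_rot: [3.141, 0.0, 1.76]
contact_force: [-0.0, 0.7, -0.9]
grip_width: 49.4
finger_force: 30.0
```

View pics/w1.png

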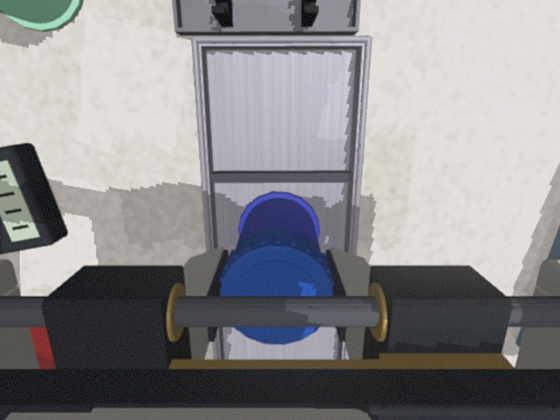

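The wrist view shows the blue jar's foot at (279,225), centred between the tray walls (208–352) and clear of the rib at row 177. I'll lower the last millimetre and release.

```bash
python3 -m pendant '{"dp":[[0,0,0.0005],[0,0,0.001],[0,0,0.001]],"rotation":[[0,0,0],[0,0,0],[0,0,0]]}';  python3 -m pendant '{"dp":[[0,0,0],[0,0,0],[0,0,0],[0,0,0]],"rotation":[[0,0,0],[0,0,0],[0,0,0],[0,0,0]]}' 0.08; python3 -m pendant '{"dp":[[0,0,-0.02],[0,0,-0.05],[0,0,-0.08],[0,0,-0.1],[0,0,-0.1]],"rotation":[[0,0,0],[0,0,0],[0,0,0],[0,0,0],[0,0,0]]}';python3 go.py 433.5 -167.3 157 1.76
```

```text
time: 6.38
tool_pos: [605.5, 53.8, 57.5]
tcp_rot: [3.14, 0.0, 1.76]
contact_force: [-1.9, -0.6, 7.9]
grip_width: 49.8
finger_force: 30.0
time: 6.88
tool_pos: [605.0, 53.7, 56.1]
tcp_rot: [-3.141, 0.0, 1.76]
contact_force: [-0.4, 0.8, -0.6]
grip_width: 79.3
finger_force: 0.0
time: 7.5
tool_pos: [606.0, 53.7, 157.8]
tcp_rot: [3.138, 0.001, 1.76]
contact_force: [0.1, -0.0, -0.7]
grip_width: 80.1
finger_force: 0.0
at [606.   53.7 157.8] [3.138e+00 1.000e-03 1.760e+00] t 7.5 F [ 0.1 -0.  -0.7]
dp [-1.847e-01 -2.109e-01  2.000e-04] rot [ 0.003  0.001 -0.   ]
```

```bash
python3 -m pendant '{"dp":[[-0.025,-0.028,0],[-0.06,-0.068,0],[-0.095,-0.108,0],[-0.13,-0.148,0],[-0.16,-0.183,0],[-0.178,-0.203,0],[-0.1847,-0.211,0],[-0.1847,-0.211,0]],"rotation":[[0,0,0],[0,0,0],[0,0,0],[0,0,0],[0,0,0],[0,0,0],[0,0,0],[0,0,0]]}' 0.0918; python3 -m pendant '{"dp":[[0,0,0],[0,0,0.02],[0,0,0.05],[0,0,0.08],[0,0,0.1],[0,0,0.1025],[0,0,0.1025]],"rotation":[[0,0,0],[0,0,0],[0,0,0],[0,0,0],[0,0,0],[0,0,0],[0,0,0]]}';python3 go.py 433.5 -167.3 54 1.76
```

```text
time: 8.5
tool_pos: [432.4, -167.2, 155.8]
tcp_rot: [-3.141, -0.001, 1.759]
contact_force: [0.1, -0.4, -0.2]
grip_width: 91.5
finger_force: 0.0
time: 9.38
tool_pos: [433.1, -167.0, 54.2]
tcp_rot: [3.141, 0.0, 1.761]
contact_force: [-0.5, -0.5, -0.2]
grip_width: 92.0
finger_force: 0.0
at [ 433.1 -167.    54.2] [3.141 0.    1.761] t 9.375 F [-0.5 -0.5 -0.2]
dp [-0.0003  0.0003  0.0002] rot [0.    0.    0.001]
```

```bash
python3 -m pendant '{"dp":[[0,0,0],[0,0,0],[0,0,0],[0,0,0],[0,0,0],[0,0,0]],"rotation":[[0,0,0],[0,0,0],[0,0,0],[0,0,0],[0,0,0],[0,0,0]]}' 0.03; python3 -m pendant '{"dp":[[0,0,-0.015],[0,0,-0.04],[0,0,-0.065],[0,0,-0.085],[0,0,-0.1],[0,0,-0.105],[0,0,-0.105]],"rotation":[[0,0,0],[0,0,0],[0,0,0],[0,0,0],[0,0,0],[0,0,0],[0,0,0]]}'; python3 go.py 590.8 127.3 159 1.76
```

```text
time: 10.12
tool_pos: [432.7, -167.4, 53.9]
tcp_rot: [3.141, 0.0, 1.76]
contact_force: [1.0, -0.4, 0.7]
grip_width: 49.4
finger_force: 30.0
time: 11.0
tool_pos: [432.3, -167.2, 158.5]
tcp_rot: [-3.141, -0.0, 1.76]
contact_force: [-1.0, 0.1, -1.0]
grip_width: 49.6
finger_force: 30.0
at [ 432.3 -167.2  158.5] [-3.141 -0.     1.76 ] t 11.0 F [-1.   0.1 -1. ]
dp [ 0.2595  0.211  -0.0005] rot [-0. -0. -0.]
```

```bash
python3 -m pendant '{"dp":[[0.02,0.016,0],[0.06,0.049,0],[0.1,0.081,0],[0.14,0.114,0],[0.18,0.146,0],[0.22,0.179,0],[0.248,0.202,0],[0.259,0.2105,0]],"rotation":[[0,0,0],[0,0,0],[0,0,0],[0,0,0],[0,0,0],[0,0,0],[0,0,0],[0,0,0]]}'; python3 -m pendant '{"dp":[[0,0,0],[0,0,0]],"rotation":[[0,0,0],[0,0,0]]}';python3 -m pendant '{"dp":[[0,0,0.025],[0,0,0.05],[0,0,0.075],[0,0,0.09],[0,0,0.097],[0,0,0.1],[0,0,0.101],[0,0,0.101]],"rotation":[[0,0,0],[0,0,0],[0,0,0],[0,0,0],[0,0,0],[0,0,0],[0,0,0],[0,0,0]]}'; python3 go.py 590.8 127.3 57 1.76
```

```text
time: 12.0
tool_pos: [590.5, 128.4, 157.2]
tcp_rot: [-3.139, -0.0, 1.762]
contact_force: [0.0, -0.2, -3.1]
grip_width: 49.6
finger_force: 30.0
time: 12.25
tool_pos: [590.0, 125.4, 158.4]
tcp_rot: [-3.14, 0.0, 1.759]
contact_force: [-0.1, -1.0, -1.4]
grip_width: 49.5
finger_force: 30.0
time: 13.25
tool_pos: [591.0, 126.7, 58.4]
tcp_rot: [3.141, 0.0, 1.76]
contact_force: [-0.1, -0.6, -1.3]
grip_width: 49.4
finger_force: 30.0
at [591.  126.7  58.4] [3.141 0.    1.76 ] t 13.25 F [-0.1 -0.6 -1.3]
dp [ 0.0006 -0.      0.0014] rot [ 0.001  0.    -0.   ]
```

Now lower and release, then lift and go for the red jar.

```bash
python3 -m pendant '{"dp":[[0,0,0.0007],[0,0,0.0014],[0,0,0.002],[0,0,0.002]],"rotation":[[0,0,0],[0,0,0],[0,0,0],[0,0,0]]}';  python3 -m pendant '{"dp":[[0,0,0],[0,0,0],[0,0,0],[0,0,0]],"rotation":[[0,0,0],[0,0,0],[0,0,0],[0,0,0]]}' 0.08; python3 -m pendant '{"dp":[[0,0,-0.02],[0,0,-0.05],[0,0,-0.08],[0,0,-0.1],[0,0,-0.1]],"rotation":[[0,0,0],[0,0,0],[0,0,0],[0,0,0],[0,0,0]]}';python3 go.py 461.7 -53.7 157 1.76
```

```text
time: 13.75
tool_pos: [590.9, 126.7, 56.9]
tcp_rot: [3.141, 0.0, 1.76]
contact_force: [-1.3, -0.3, 6.7]
grip_width: 49.2
finger_force: 30.0
time: 14.25
tool_pos: [590.6, 126.6, 55.7]
tcp_rot: [-3.141, 0.0, 1.76]
contact_force: [0.6, -0.1, 0.6]
grip_width: 79.1
finger_force: 0.0
time: 14.88
tool_pos: [591.5, 126.7, 157.3]
tcp_rot: [3.138, 0.0, 1.76]
contact_force: [-0.5, 0.2, 0.4]
grip_width: 79.8
finger_force: 0.0
at [591.5 126.7 157.3] [3.138 0.    1.76 ] t 14.875 F [-0.5  0.2  0.4]
dp [-0.1528 -0.1614 -0.0002] rot [ 0.003  0.    -0.   ]
```

```bash
python3 -m pendant '{"dp":[[-0.025,-0.026,0],[-0.06,-0.063,0],[-0.095,-0.1,0],[-0.125,-0.132,0],[-0.145,-0.153,0],[-0.1525,-0.161,0],[-0.1525,-0.161,0],[-0.1525,-0.161,0]],"rotation":[[0,0,0],[0,0,0],[0,0,0],[0,0,0],[0,0,0],[0,0,0],[0,0,0],[0,0,0]]}' 0.0918; python3 -m pendant '{"dp":[[0,0,0.02],[0,0,0.05],[0,0,0.08],[0,0,0.098],[0,0,0.1025],[0,0,0.1025]],"rotation":[[0,0,0],[0,0,0],[0,0,0],[0,0,0],[0,0,0],[0,0,0]]}';python3 go.py 461.7 -53.7 54 1.76
```

```text
time: 15.88
tool_pos: [461.7, -52.7, 155.6]
tcp_rot: [3.141, -0.0, 1.76]
contact_force: [-0.8, 0.2, 0.4]
grip_width: 92.0
finger_force: 0.0
time: 16.62
tool_pos: [461.6, -53.0, 53.4]
tcp_rot: [3.141, 0.0, 1.761]
contact_force: [0.8, -0.1, 0.7]
grip_width: 91.7
finger_force: 0.0
at [461.6 -53.   53.4] [3.141 0.    1.761] t 16.625 F [ 0.8 -0.1  0.7]
dp [-0.0007 -0.     -0.0006] rot [0.    0.    0.001]
```

```bash
python3 -m pendant '{"dp":[[0,0,0],[0,0,0],[0,0,0],[0,0,0],[0,0,0],[0,0,0]],"rotation":[[0,0,0],[0,0,0],[0,0,0],[0,0,0],[0,0,0],[0,0,0]]}' 0.03; python3 -m pendant '{"dp":[[0,0,-0.015],[0,0,-0.04],[0,0,-0.065],[0,0,-0.085],[0,0,-0.1],[0,0,-0.105],[0,0,-0.105]],"rotation":[[0,0,0],[0,0,0],[0,0,0],[0,0,0],[0,0,0],[0,0,0],[0,0,0]]}'; python3 go.py 618.9 -21.3 159 1.76
```

```text
time: 17.38
tool_pos: [461.4, -53.5, 53.4]
tcp_rot: [3.141, 0.0, 1.76]
contact_force: [1.1, 0.1, 1.1]
grip_width: 49.6
finger_force: 30.0
time: 18.25
tool_pos: [460.9, -53.4, 158.0]
tcp_rot: [-3.141, -0.0, 1.76]
contact_force: [-1.0, 0.5, -2.1]
grip_width: 49.7
finger_force: 30.0
at [460.9 -53.4 158. ] [-3.141 -0.     1.76 ] t 18.25 F [-1.   0.5 -2.1]
dp [ 0.0018  0.1612 -0.001 ] rot [-0. -0. -0.]
```

```bash
python3 -m pendant '{"dp":[[0,0.015,0],[0,0.04,0],[0.001,0.07,0],[0.001,0.1,0],[0.001,0.13,0],[0.0015,0.15,0],[0.0015,0.161,0],[0.0015,0.161,0]],"rotation":[[0,0,0],[0,0,0],[0,0,0],[0,0,0],[0,0,0],[0,0,0],[0,0,0],[0,0,0]]}';python3 -m pendant '{"dp":[[0,0,0.025],[0,0,0.05],[0,0,0.075],[0,0,0.09],[0,0,0.097],[0,0,0.1],[0,0,0.101],[0,0,0.101]],"rotation":[[0,0,0],[0,0,0],[0,0,0],[0,0,0],[0,0,0],[0,0,0],[0,0,0],[0,0,0]]}'; python3 go.py 618.7 -21.3 57 1.76
```

```text
time: 19.25
tool_pos: [619.3, -21.4, 157.4]
tcp_rot: [-3.141, -0.0, 1.76]
contact_force: [-0.2, -0.2, -1.8]
grip_width: 49.7
finger_force: 30.0
time: 20.25
tool_pos: [619.3, -21.7, 57.9]
tcp_rot: [3.141, 0.0, 1.76]
contact_force: [-0.2, -0.0, -2.1]
grip_width: 49.3
finger_force: 30.0
at [619.3 -21.7  57.9] [3.141 0.    1.76 ] t 20.25 F [-0.2 -0.  -2.1]
dp [ 0.0005 -0.0005  0.0009] rot [ 0.001  0.    -0.   ]
```

```bash
python3 -m pendant '{"dp":[[0,0,0.0007],[0,0,0.0014],[0,0,0.002],[0,0,0.002]],"rotation":[[0,0,0],[0,0,0],[0,0,0],[0,0,0]]}';  python3 -m pendant '{"dp":[[0,0,0],[0,0,0],[0,0,0],[0,0,0]],"rotation":[[0,0,0],[0,0,0],[0,0,0],[0,0,0]]}' 0.08; python3 -m pendant '{"dp":[[0,0,-0.02],[0,0,-0.05],[0,0,-0.08],[0,0,-0.1],[0,0,-0.1]],"rotation":[[0,0,0],[0,0,0],[0,0,0],[0,0,0],[0,0,0]]}';python3 go.py 447.6 171.5 157 1.76
```

```text
time: 20.75
tool_pos: [619.3, -21.8, 56.4]
tcp_rot: [3.141, 0.001, 1.76]
contact_force: [-1.1, 0.6, 5.9]
grip_width: 49.7
finger_force: 30.0
time: 21.25
tool_pos: [619.0, -21.7, 55.2]
tcp_rot: [-3.141, 0.0, 1.76]
contact_force: [0.9, 0.4, 0.3]
grip_width: 79.3
finger_force: 0.0
time: 21.88
tool_pos: [619.9, -21.8, 156.9]
tcp_rot: [3.138, 0.001, 1.76]
contact_force: [-0.9, -0.4, -0.6]
grip_width: 80.2
finger_force: 0.0
at [619.9 -21.8 156.9] [3.138e+00 1.000e-03 1.760e+00] t 21.875 F [-0.9 -0.4 -0.6]
dp [ 0.2222 -0.1329 -0.0009] rot [ 0.003  0.001 -0.   ]
```

```bash
python3 -m pendant '{"dp":[[0.03,-0.018,0],[0.075,-0.045,0],[0.12,-0.072,0],[0.165,-0.099,0],[0.2,-0.12,0],[0.2175,-0.13,0],[0.222,-0.1325,0],[0.222,-0.1325,0]],"rotation":[[0,0,0],[0,0,0],[0,0,0],[0,0,0],[0,0,0],[0,0,0],[0,0,0],[0,0,0]]}' 0.0918; python3 -m pendant '{"dp":[[0,0,0],[0,0,0.02],[0,0,0.05],[0,0,0.08],[0,0,0.098],[0,0,0.102],[0,0,0.102]],"rotation":[[0,0,0],[0,0,0],[0,0,0],[0,0,0],[0,0,0],[0,0,0],[0,0,0]]}';python3 go.py 447.6 171.5 54 1.76
```

```text
time: 22.88
tool_pos: [447.9, 171.0, 155.1]
tcp_rot: [3.141, 0.0, 1.76]
contact_force: [0.3, -0.2, -0.1]
grip_width: 91.8
finger_force: 0.0
time: 23.75
tool_pos: [447.7, 171.1, 53.5]
tcp_rot: [3.141, 0.0, 1.759]
contact_force: [0.3, -0.2, 1.1]
grip_width: 91.8
finger_force: 0.0
at [447.7 171.1  53.5] [3.141 0.    1.759] t 23.75 F [ 0.3 -0.2  1.1]
dp [ 0.0004 -0.     -0.0005] rot [ 0.     0.    -0.001]
```

```bash
python3 -m pendant '{"dp":[[0,0,0],[0,0,0],[0,0,0],[0,0,0],[0,0,0],[0,0,0]],"rotation":[[0,0,0],[0,0,0],[0,0,0],[0,0,0],[0,0,0],[0,0,0]]}' 0.03; python3 -m pendant '{"dp":[[0,0,-0.015],[0,0,-0.04],[0,0,-0.065],[0,0,-0.085],[0,0,-0.1],[0,0,-0.115],[0,0,-0.115]],"rotation":[[0,0,0],[0,0,0],[0,0,0],[0,0,0],[0,0,0],[0,0,0],[0,0,0]]}'; python3 go.py 633.3 -96 168 1.76
```

```text
time: 24.5
tool_pos: [447.3, 171.5, 53.4]
tcp_rot: [3.141, 0.0, 1.76]
contact_force: [0.8, 0.0, 1.5]
grip_width: 49.5
finger_force: 30.0
time: 25.38
tool_pos: [447.5, 171.6, 168.9]
tcp_rot: [3.14, 0.0, 1.76]
contact_force: [0.7, -0.2, -1.5]
grip_width: 49.5
finger_force: 30.0
at [447.5 171.6 168.9] [3.14 0.   1.76] t 25.375 F [ 0.7 -0.2 -1.5]
dp [-0.2977  0.1322  0.0011] rot [ 0.002  0.    -0.   ]
```

```bash
python3 -m pendant '{"dp":[[-0.02,0.009,0],[-0.06,0.027,0],[-0.11,0.049,0],[-0.16,0.071,0],[-0.21,0.093,0],[-0.255,0.113,0],[-0.285,0.1265,0],[-0.2975,0.132,0]],"rotation":[[0,0,0],[0,0,0],[0,0,0],[0,0,0],[0,0,0],[0,0,0],[0,0,0],[0,0,0]]}'; python3 -m pendant '{"dp":[[0,0,0],[0,0,0],[0,0,0.025],[0,0,0.05],[0,0,0.075],[0,0,0.09],[0,0,0.09]],"rotation":[[0,0,0],[0,0,0],[0,0,0],[0,0,0],[0,0,0],[0,0,0],[0,0,0]]}'; python3 go.py 633.3 -96 57 1.76
```

```text
time: 26.38
tool_pos: [632.7, -97.4, 166.5]
tcp_rot: [-3.139, -0.001, 1.758]
contact_force: [0.5, 1.3, -1.8]
grip_width: 49.6
finger_force: 30.0
time: 27.25
tool_pos: [631.9, -95.0, 77.6]
tcp_rot: [-3.14, -0.001, 1.761]
contact_force: [0.0, 1.2, -1.2]
grip_width: 49.6
finger_force: 30.0
at [631.9 -95.   77.6] [-3.140e+00 -1.000e-03  1.761e+00] t 27.25 F [ 0.   1.2 -1.2]
dp [-0.0012  0.0012  0.0206] rot [-0.002 -0.001  0.001]
```

```bash
python3 -m pendant '{"dp":[[0,0.001,0.008],[0,0.001,0.015],[0,0.001,0.019],[0,0.001,0.0205],[0,0.001,0.0212],[0,0.001,0.0218],[0,0.001,0.0218]],"rotation":[[0,0,0],[0,0,0],[0,0,0],[0,0,0],[0,0,0],[0,0,0],[0,0,0]]}'; python3 go.py 633.3 -96 57 1.76
```

```text
time: 28.12
tool_pos: [633.7, -95.8, 56.6]
tcp_rot: [3.141, 0.0, 1.76]
contact_force: [0.6, 0.2, -1.9]
grip_width: 49.4
finger_force: 30.0
at [633.7 -95.8  56.6] [3.141 0.    1.76 ] t 28.125 F [ 0.6  0.2 -1.9]
dp [-0.0001 -0.0005 -0.0004] rot [ 0.  0. -0.]
```

```bash
python3 -m pendant '{"dp":[[0,0,0.0005],[0,0,0.001],[0,0,0.0012],[0,0,0.0012]],"rotation":[[0,0,0],[0,0,0],[0,0,0],[0,0,0]]}';  python3 -m pendant '{"dp":[[0,0,0],[0,0,0],[0,0,0],[0,0,0]],"rotation":[[0,0,0],[0,0,0],[0,0,0],[0,0,0]]}' 0.08; python3 -m pendant '{"dp":[[0,0,-0.02],[0,0,-0.05],[0,0,-0.08],[0,0,-0.1],[0,0,-0.1]],"rotation":[[0,0,0],[0,0,0],[0,0,0],[0,0,0],[0,0,0]]}'; python3 go.py 434.5 44 120 1.946
```

```text
time: 28.62
tool_pos: [633.9, -95.9, 56.3]
tcp_rot: [3.141, 0.001, 1.76]
contact_force: [-1.4, -0.0, 5.9]
grip_width: 49.8
finger_force: 30.0
time: 29.12
tool_pos: [633.6, -95.7, 55.1]
tcp_rot: [-3.141, -0.0, 1.76]
contact_force: [0.4, 0.1, -0.1]
grip_width: 79.3
finger_force: 0.0
time: 29.75
tool_pos: [634.6, -96.0, 157.0]
tcp_rot: [3.138, 0.002, 1.76]
contact_force: [0.1, -0.5, -0.0]
grip_width: 80.0
finger_force: 0.0
at [634.6 -96.  157. ] [3.138e+00 2.000e-03 1.760e+00] t 29.75 F [ 0.1 -0.5 -0. ]
dp [ 0.1751 -0.1703  0.0361] rot [ 0.003  0.002 -0.186]
```

```bash
python3 -m pendant '{"dp":[[0.025,-0.024,0],[0.06,-0.058,0],[0.1,-0.097,0],[0.135,-0.131,0],[0.16,-0.155,0.01],[0.172,-0.167,0.03],[0.175,-0.1695,0.036],[0.175,-0.1695,0.036]],"rotation":[[0,0,-0.03],[0,0,-0.06],[0,0,-0.1],[0,0,-0.14],[0,0,-0.17],[0,0,-0.186],[0,0,-0.186],[0,0,-0.186]]}' 0.075
python3 - <<'E'
from h import *
for n in("top","wrist"):
    c=vision.capture(n);cv2.imwrite(f"pics/{n}2.png",c["pixels"][:,:,::-1])
    if n=="top":
        hsv=cv2.cvtColor(c["pixels"],cv2.COLOR_RGB2HSV);H,S,V=[hsv[...,i].astype(int) for i in range(3)]
E
python3 go.py 434.5 44 5 1.946
```

```text
time: 30.75
tool_pos: [434.4, 44.1, 118.8]
tcp_rot: [-3.141, -0.0, 1.946]
contact_force: [-0.2, -0.4, -0.5]
grip_width: 74.7
finger_force: 0.0
at [435.3  43.9 119.5] [3.141e+00 1.000e-03 1.945e+00] t 30.85 F [ 0.3  0.1 -1. ]
dp [ 0.0005 -0.0008  0.1145] rot [ 0.001  0.001 -0.001]
```

View pics/top2.png

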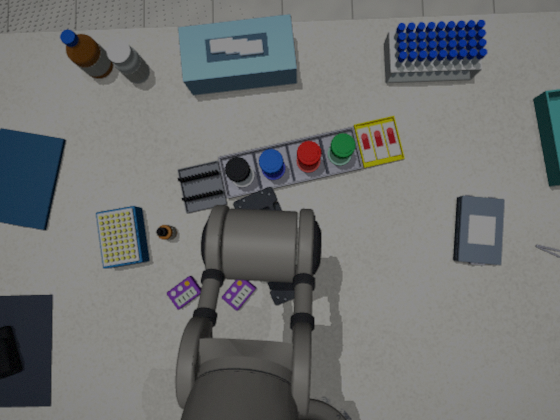

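View pics/wrist2.png

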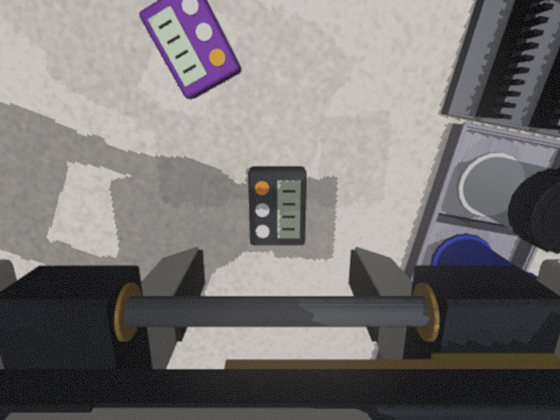

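The top view shows black (238,171), blue (271,165), red (309,156) and green (342,148) in the bays from rack to smear tray, in the right order. The wrist view shows the grey timer at (277,205), square to the fingers and centred, display up. I'll descend onto it.

```bash
python3 -m pendant '{"dp":[[0,-0.0005,0.025],[0,-0.0005,0.055],[0,-0.0005,0.085],[0,-0.0005,0.104],[0,-0.0005,0.112],[0,-0.0005,0.114],[0,-0.0005,0.114]],"rotation":[[0,0,0],[0,0,0],[0,0,0],[0,0,0],[0,0,0],[0,0,0],[0,0,0]]}'; python3 -m pendant '{"dp":[[0,0,0],[0,0,0],[0,0,0],[0,0,0],[0,0,0],[0,0,0]],"rotation":[[0,0,0],[0,0,0],[0,0,0],[0,0,0],[0,0,0],[0,0,0]]}' 0.03;python3 -m pendant '{"dp":[[0,0,-0.015],[0,0,-0.04],[0,0,-0.07],[0,0,-0.1],[0,0,-0.12],[0,0,-0.125],[0,0,-0.125]],"rotation":[[0,0,0],[0,0,0],[0,0,0],[0,0,0],[0,0,0],[0,0,0],[0,0,0]]}'; python3 go.py 453.5 -382.5 130 1.454
```

```text
time: 31.72
tool_pos: [434.5, 44.0, 5.8]
tcp_rot: [3.14, 0.001, 1.946]
contact_force: [0.3, 0.4, -0.7]
grip_width: 75.2
finger_force: 0.0
time: 32.48
tool_pos: [434.1, 44.1, 5.5]
tcp_rot: [3.141, 0.0, 1.946]
contact_force: [-0.7, 0.2, 4.4]
grip_width: 45.8
finger_force: 30.0
time: 33.35
tool_pos: [433.5, 44.1, 129.8]
tcp_rot: [-3.141, -0.0, 1.946]
contact_force: [0.1, -0.0, -0.8]
grip_width: 45.4
finger_force: 30.0
at [433.5  44.1 129.8] [-3.141 -0.     1.946] t 33.35 F [ 0.1 -0.  -0.8]
dp [-4.043e-01 -1.377e-01 -2.000e-04] rot [-0.001 -0.     0.492]
```

```bash
python3 -m pendant '{"dp":[[-0.02,-0.007,0],[-0.065,-0.022,0],[-0.115,-0.039,0],[-0.165,-0.056,0],[-0.215,-0.073,0],[-0.265,-0.09,0],[-0.315,-0.107,0],[-0.36,-0.1225,0]],"rotation":[[0,0,0.03],[0,0,0.09],[0,0,0.15],[0,0,0.21],[0,0,0.27],[0,0,0.33],[0,0,0.39],[0,0,0.45]]}'; python3 go.py 453.5 -382.5 130 1.454
```

```text
time: 34.35
tool_pos: [451.0, -337.2, 128.6]
tcp_rot: [-3.14, -0.002, 1.493]
contact_force: [0.9, 0.3, -1.2]
grip_width: 46.2
finger_force: 30.0
at [ 451.  -337.2  128.6] [-3.140e+00 -2.000e-03  1.493e+00] t 34.35 F [ 0.9  0.3 -1.2]
dp [-0.0449  0.006  -0.0015] rot [-0.002 -0.002  0.039]
```

```bash
python3 -m pendant '{"dp":[[-0.02,0.002,0],[-0.035,0.004,0],[-0.043,0.005,0],[-0.044,0.005,0],[-0.044,0.005,0],[-0.044,0.005,0]],"rotation":[[0,0,0.02],[0,0,0.04],[0,0,0.04],[0,0,0.04],[0,0,0.04],[0,0,0.04]]}'; python3 go.py 453.5 -382.5 41.5 1.454
```

```text
time: 35.1
tool_pos: [453.6, -379.3, 130.5]
tcp_rot: [3.142, 0.0, 1.457]
contact_force: [0.8, 0.0, -0.2]
grip_width: 45.6
finger_force: 30.0
at [ 453.6 -379.3  130.5] [3.142 0.    1.457] t 35.1 F [ 0.8  0.  -0.2]
dp [-0.0032  0.0003  0.089 ] rot [0.    0.    0.003]
```

```bash
python3 -m pendant '{"dp":[[-0.003,0,0.02],[-0.003,0,0.045],[-0.003,0,0.07],[-0.003,0,0.083],[-0.003,0,0.087],[-0.003,0,0.088],[-0.003,0,0.088]],"rotation":[[0,0,0],[0,0,0],[0,0,0],[0,0,0],[0,0,0],[0,0,0],[0,0,0]]}'; python3 -m pendant '{"dp":[[0,0,0.0005],[0,0,0.001],[0,0,0.0015],[0,0,0.0015]],"rotation":[[0,0,0],[0,0,0],[0,0,0],[0,0,0]]}'; python3 go.py 453.5 -382.5 40.5 1.454
```

```text
time: 35.98
tool_pos: [453.4, -383.3, 43.2]
tcp_rot: [3.14, 0.001, 1.456]
contact_force: [0.4, -0.3, -0.2]
grip_width: 45.5
finger_force: 30.0
time: 36.48
tool_pos: [453.0, -382.9, 40.8]
tcp_rot: [-3.142, 0.0, 1.456]
contact_force: [0.3, -0.3, -0.3]
grip_width: 45.8
finger_force: 30.0
at [ 453.  -382.9   40.8] [-3.142  0.     1.456] t 36.475 F [ 0.3 -0.3 -0.3]
dp [0.0005 0.0004 0.0003] rot [-0.     0.     0.002]
```

```bash
python3 -m pendant '{"dp":[[0,0,0.0005],[0,0,0.001],[0,0,0.001],[0,0,0.001]],"rotation":[[0,0,0],[0,0,0],[0,0,0],[0,0,0]]}'
```

```text
time: 36.98
tool_pos: [453.1, -383.0, 40.5]
tcp_rot: [3.141, 0.0, 1.456]
contact_force: [-0.9, 1.7, 5.4]
grip_width: 45.4
finger_force: 30.0
```

Contact at 5 N, so I'll release, lift and move clear.

```bash
python3 -m pendant '{"dp":[[0,0,0],[0,0,0],[0,0,0],[0,0,0]],"rotation":[[0,0,0],[0,0,0],[0,0,0],[0,0,0]]}' 0.075; python3 -m pendant '{"dp":[[0,0,-0.02],[0,0,-0.05],[0,0,-0.08],[0,0,-0.12],[0,0,-0.16],[0.04,0,-0.18],[0.09,0,-0.18],[0.14,0,-0.18]],"rotation":[[0,0,0],[0,0,0],[0,0,0],[0,0,0],[0,0,0],[0,0,0],[0,0,0],[0,0,0]]}'; python3 -m pendant '{"dp":[[0.05,0,0],[0.1,0,0],[0.1,0,0],[0.1,0,0]],"rotation":[[0,0,0],[0,0,0],[0,0,0],[0,0,0]]}';python3 - <<'E'
from h import *
c=vision.capture("top");p=c["pixels"]
cv2.imwrite("pics/top3.png",cv2.resize(p[110:300,160:520,::-1],(792,418),interpolation=cv2.INTER_CUBIC))
hsv=cv2.cvtColor(p,cv2.COLOR_RGB2HSV);H,S,V=[hsv[...,i].astype(int) for i in range(3)]
Y,X=np.mgrid[:420,:560];win=lambda a,b,d,e:(X>a)&(X<b)&(Y>d)&(Y<e)
for n,m,z in(('fix',(abs(H-68)<15)&(S>140)&win(325,362,125,175),87),('red',((H<8)|(H>172))&(S>170)&win(290,328,130,180),87),('rinse',(V<48)&win(224,254,155,187),87),('blue',(abs(H-109)<6)&(S>150)&(V>85)&win(255,290,140,185),87),('timer',(V<65)&win(458,503,200,262),55)):
    b=max(blobs(m),key=lambda b:b[0])
    r=cv2.minAreaRect(ray(c,pts(b[2]),z)[:,:2].astype(np.float32));print(n,b[0],np.round(r[0],1),np.round(r[1],1),round(r[2],1))
c=vision.capture("side");cv2.imwrite("pics/side3.png",c["pixels"][:,:,::-1])
E
```

```text
time: 37.48
tool_pos: [453.1, -382.9, 39.7]
tcp_rot: [-3.142, -0.0, 1.456]
contact_force: [0.1, 1.0, 0.5]
grip_width: 74.5
finger_force: 0.0
time: 38.48
tool_pos: [469.1, -242.6, 220.1]
tcp_rot: [3.141, 0.0, 1.455]
contact_force: [0.3, 0.2, -0.1]
grip_width: 74.9
finger_force: 0.0
time: 38.98
tool_pos: [480.7, -145.0, 219.9]
tcp_rot: [3.141, 0.001, 1.456]
contact_force: [0.2, 0.1, 0.6]
grip_width: 74.8
finger_force: 0.0
fix 474 [630.8 -93.1] [46.8 49.7] 87.9
red 548 [614.6 -23.3] [46.9 57.9] 88.0
rinse 470 [589.5 122.4] [49.8 46.3] 43.7
blue 452 [605.8  54.5] [47.1 47.6] 88.1
timer 748 [ 433.  -372.8] [89.7 88.2] 88.4
```

View pics/top3.png

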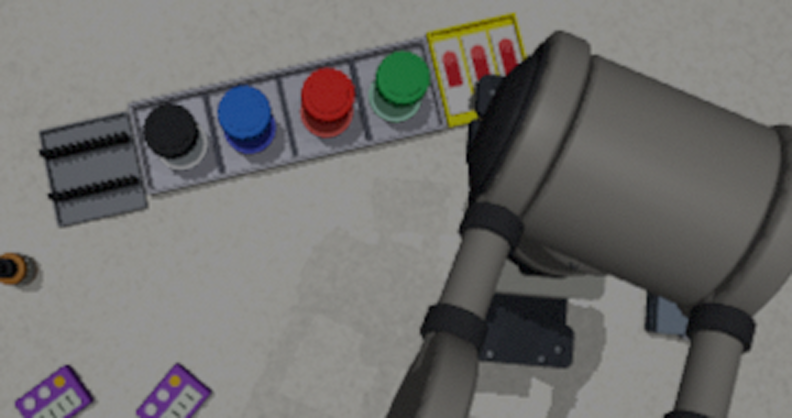

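View pics/side3.png

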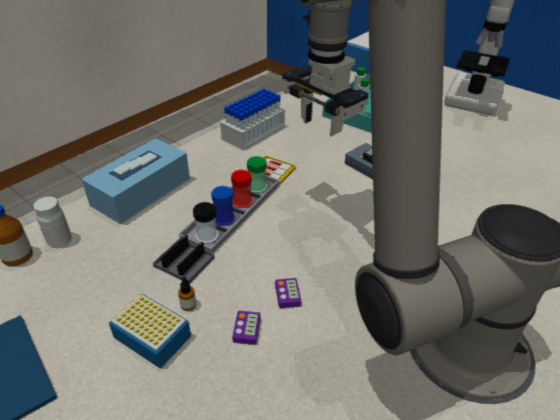

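All four jars stand upright in their bays, in order: black, blue, red, green at crop (172,132), (246,112), (327,95), (402,78). The oil bottle is unmoved. The arm hides the lid, so I'll move it aside and check the timer.

```bash
python3 -m pendant '{"dp":[[0.03,0,0],[0.07,0,0],[0.12,0,0],[0.17,0,0],[0.22,0,0],[0.25,0,0],[0.26,0,0],[0.26,0,0]],"rotation":[[0,0,0],[0,0,0],[0,0,0],[0,0,0],[0,0,0],[0,0,0],[0,0,0],[0,0,0]]}';python3 - <<'E'
from h import *
c=vision.capture("top");p=c["pixels"]
cv2.imwrite("pics/lid3.png",cv2.resize(p[185:275,440:520,::-1],(480,540),interpolation=cv2.INTER_CUBIC))
V=p.max(2).astype(int);Y,X=np.mgrid[:420,:560]
m=(V<62)&(X>461)&(X<503)&(Y>200)&(Y<262)
m=cv2.morphologyEx(m.astype(np.uint8),cv2.MORPH_CLOSE,np.ones((5,5)))>0
b=max(blobs(m),key=lambda b:b[0])
r=cv2.minAreaRect(ray(c,pts(b[2]),55)[:,:2].astype(np.float32));print(b[0],b[1],np.round(r[0],1),np.round(r[1],1),round(r[2],1))
E
```

```text
time: 40.08
tool_pos: [510.7, 112.9, 219.6]
tcp_rot: [-3.141, 0.001, 1.455]
contact_force: [0.2, -0.8, -0.5]
grip_width: 74.9
finger_force: 0.0
419 [481.72315036 231.74940334] [ 451.8 -378.9] [68.3 44.9] 83.3
```

View pics/lid3.png

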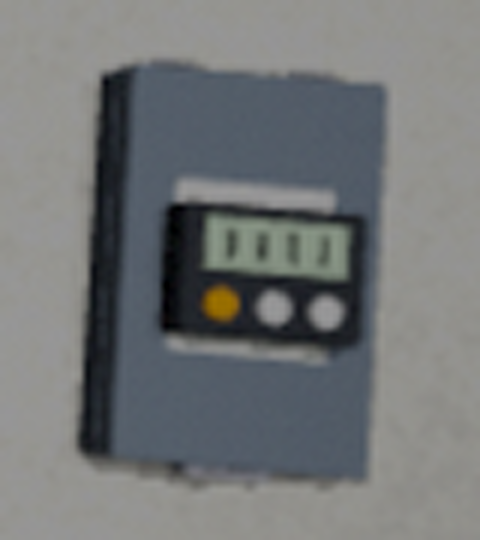

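The lid crop shows the timer at (262,275), display up and square on the lid. It measures (452,−379) against the lid centre (453.5,−382.5), so it is in the middle. Handing in.

```bash
python3 -c "
from plant import workorder;print(workorder.close_job())"
```

```text
the job is handed in; nothing more can be done
None
```

The job is handed in at about 40 s: the green, red, blue and black jars stand upright in order from the smear tray to the drying rack, the grey timer lies display up in the middle of the slide box lid, and the oil bottle was left where it was.

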